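Run a cycle on the marking machine

ROBOT

A 6-joint arm with a two-finger parallel gripper is mounted at the origin on the work surface. World frame = base frame: x ahead of the robot, y to its left, z up, the work surface at z = 0. Lengths are in mm, angles in rad, forces in N, time in s.
With the tool pointing down it reaches from about 350 to 975 mm from the base axis. Payload 17.4 kg.
Tool frame: the origin (TCP) lies midway between the tips of the shut fingers; the grasp point (between the pads) lies 19 mm behind it; z points along the fingers, y is the line along which they close (so a half turn about z gives the same grasp; the last joint's range is limited). The gripper opens to 85 mm and grips with 20 to 120 N. Pads are 22 mm wide; open, the fingers measure 114 mm over their backs; the gripper's body (76 mm by 85 mm) begins 54 mm behind the grasp point. The pads swing forward as they close: fully open they stand 13 mm farther back than shut.
Start: joints at [1.285, 0.116, 1.442, -0, 1.584, -0.038], TCP at [165.566, 654.385, 231.303] pointing down, gripper open.
Joint ranges: [-2.83, 2.83], [-0.83, 2.19], [0.07, 2.5], [-1.14, 4.28], [0.01, 3], [-2.97, 2.97]. Speed limits (rad/s): [1.89, 1.89, 2.22, 3.14, 3.14, 3.14].

INTERFACE

Orientations are given as a unit quaternion [x, y, z, w].
In Python, from plant import get_state, camera, camera_params, hand_in gives the robot as it stands.
- The arm moves only by the tool carry_out, never from a script. Its argument "moves" is a list that holds one entry, the list of rows, each a list of 7 numbers: the shift along the world's x, y, z in m, then the turn, a rotation vector about the world's x, y, z in degrees, then the opening, from -1 (shut) to 1 (fully open), so that 0 is half open. A call has 1 to 10 rows; each row shifts and turns the commanded pose from where the row before left it; what a row does not reach is not made up. A row lasts 1/12 s, in which the tool goes at most 41.7 mm and 7.16 degrees, less where a joint would pass 70% of its speed; a pose out of reach is approached as far as the arm can. A call is refused whole if a number of a shift passes 0.0417 or a number of a turn 7.16, either way. A call with a gripper value outside its range is refused whole. The fingers move at their own pace and stop on an object; the grip force is fixed at half the most. Time passes only in rows, so rows that do not move let the fingers close. It gives the time, the measured TCP pose, the force, the opening and the grip force at its end, in the units of the state.
- get_state(): the state, without advancing time (a new reading comes with each control period).
- camera(name): name is "side" or "top"; returns the picture (384x512x3 uint8, red, green, blue); there is no depth.
- camera_params(name): a dict with "mtx" (3x3 intrinsics, pixels), "dist" ([k1, k2, p1, p2, k3] as OpenCV has them; the pictures are not rectified), "camera_from_world" (4x4, takes a point from world to camera coordinates). Camera axes: x right, y up, looking along -z (the intrinsics and any distortion apply to the point x, -y, -z); pixel columns grow to the right and rows downward; lengths in mm; the calibration is good to about 2 mm. A picture is of the moment at which its call begins. camera_params takes no time and is no camera call.
- hand_in(): hands the job in; it is judged then, once.
The state is a dict: "t": time; "joint_positions": joint angles; "dq": joint speeds; "joint_torque": joint torques, N m; "eef_pos": TCP position; "tcp_rot": TCP orientation; "contact_force": force on the tool from outside, world axes, zero at the start; "ft_torque": the same for the moment, N m; "width": finger opening in mm; "grip_force": force on a finger pad.
Only numpy, scipy, OpenCV 4.12 (cv2) and the standard library are available. Lean on these libraries where they do the work, as an engineer would, in place of code of your own. Each camera call takes 0.05 s, during which the arm holds its last target. There are 200 camera calls.

TASK

Start a cycle of the desktop marking machine from its grey control box with the row of four coloured buttons: press the blue button (clamp) fully down and let it spring back up, then press the green button (start) fully down and let it spring back up. Press only one button at a time, and do not push the yellow or red buttons at all.

Things in the scene. Friction and masses are not known exactly. Their poses are not given: they have to be found in the camera images.
- blue_top (a point): Centre of the flat top face of the dark blue button's round cap, 77 mm above the table while up; z is up. Cap 32 mm in diameter in a collar 48 mm wide and 12 mm high. It moves straight down: starts at 1.5 N, fully down after 6 mm at 5 N, springs back by itself. It counts as pressed when 4 mm or more down for 0.1 s.
- green_top (a point): Centre of the flat top face of the green button's round cap, 77 mm above the table while up; z is up. Same size and spring as the blue one. The four buttons stand in one row, 70 mm apart between centres, in an order that changes.
- yellow_top (a point): Centre of the flat top face of the yellow button's round cap, 77 mm above the table while up; z is up. Same size and spring as the blue one. Not to be pushed. The buttons stand on the level top of a fixed grey box, 120 x 300 x 55 mm high, whose place and heading change.
- red_top (a point): Centre of the flat top face of the red button's round cap, 77 mm above the table while up; z is up. Same size and spring as the blue one. Not to be pushed.

How it is judged (in metres and radians):
On the way, in this order (a step that is already met when the one before it is completed fails the run):
1. the blue button is pressed down (4 mm or more of its 6 mm), the green one up (distance of blue_top from where it was at the start of the episode above 0.004 m and distance of green_top from where it was at the start of the episode below 0.002 m), for 0.1 s.
2. the blue button has sprung back up (within 2 mm), the green one still up (distance of each of blue_top, green_top from where it was at the start of the episode below 0.002 m), for 0.1 s.
3. the green button is pressed down (4 mm or more of its 6 mm), the blue one up (distance of green_top from where it was at the start of the episode above 0.004 m and distance of blue_top from where it was at the start of the episode below 0.002 m), for 0.1 s.
At the end, for the whole second after the job is handed in: all four buttons are up again, each within 2 mm of its rest height, after blue and then green have been pressed (all of step 2 and distance of each of yellow_top, red_top from where it was at the start of the episode below 0.002 m); the robot touches nothing.
It fails at once if the red button is pushed down more than 2 mm (distance of red_top from where it was at the start of the episode above 0.002 m).
It fails at once if the yellow button is pushed down more than 2 mm (distance of yellow_top from where it was at the start of the episode above 0.002 m).
It fails at once if blue and green are pushed down (more than 2 mm) at the same time (distance of each of blue_top, green_top from where it was at the start of the episode above 0.002 m).
It also fails if it takes over 32 s, if anything falls off the work surface, if the arm or the gripper's body presses on something with over 40 N, if the wrist force passes 120 N, or if a joint passes its speed limit or range.

## Working session

There is one attempt and no reset: what is moved stays moved. The work goes in short steps, Python scripts to look and compute and a tool call to move; the robot and the scene stay as the last step left them, time stands still between calls to the robot, and variables do not carry over. Pictures are saved under pics/ and viewed, at most 10 in all, crops included, and the job is handed in when it is done.

Besides the shell and the picture viewer there is one more tool, called by a JSON object that holds its "op" and its "data", one argument or row to a line. carry_out: Moves the arm, as the interface text tells. Its arguments: {"type":"object","properties":{"moves":{"type":"array","items":{"type":"array","items":{"type":"array","items":{"type":"number"}}}}},"required":["moves"]}

```bash
mkdir -p pics
python3 - <<'E'
from plant import *
import cv2
for n in("top","side"):
    cv2.imwrite(f"pics/{n}0.png",camera(n)[:,:,::-1])
    p=camera_params(n);print(p)
s=get_state();print(s)
E
```

```text
{'mtx': array([[360.50694861,   0.        , 257.85721051],
       [  0.        , 360.50694861, 199.45663976],
       [  0.        ,   0.        ,   1.        ]]), 'dist': array([-0.06064426,  0.        ,  0.        ,  0.        ,  0.        ]), 'camera_from_world': array([[-2.71110989e-03, -9.99193876e-01, -4.00530597e-02,
         5.30963937e+01],
       [ 9.93554499e-01, -7.23045099e-03,  1.13124614e-01,
        -5.92365341e+02],
       [-1.13323023e-01, -3.94882044e-02,  9.92773174e-01,
        -6.96886498e+02],
       [ 0.00000000e+00,  0.00000000e+00,  0.00000000e+00,
         1.00000000e+00]])}
{'mtx': array([[460.0577466 ,   0.        , 251.67599383],
       [  0.        , 460.0577466 , 186.737156  ],
       [  0.        ,   0.        ,   1.        ]]), 'dist': array([-0.1614727,  0.       ,  0.       ,  0.       ,  0.       ]), 'camera_from_world': array([[-8.16311183e-01, -5.77247286e-01,  2.05334569e-02,
         4.98922650e+02],
       [ 3.70722960e-01, -4.96332554e-01,  7.84995849e-01,
        -2.80351657e+02],
       [-4.42945300e-01,  6.48413114e-01,  6.19160637e-01,
        -5.66206963e+02],
       [ 0.00000000e+00,  0.00000000e+00,  0.00000000e+00,
         1.00000000e+00]])}
{'t': 0.1, 'joint_positions': array([ 1.28515562e+00,  1.16440167e-01,  1.44217951e+00,  7.55587254e-06,
        1.58398153e+00, -3.77739801e-02]), 'dq': array([-0.00013294, -0.00149797, -0.00269813, -0.0009529 ,  0.00011635,
       -0.00113608]), 'joint_torque': array([ 4.97932939e-03, -7.33650613e+01, -6.33787465e+01,  6.78276660e-05,
        5.25852709e-03,  2.82606169e-05]), 'eef_pos': array([165.546972  , 654.22130485, 230.64631352]), 'tcp_rot': array([ 1.23616287e-01,  9.92329965e-01, -4.97087483e-04, -8.49183214e-05]), 'contact_force': array([-0.98636594, -0.72062098, -0.44631399]), 'ft_torque': array([-0.01357272,  0.00156481, -0.01917244]), 'grip_force': 0.0, 'width': 85.51688526591185}
```

View pics/top0.png

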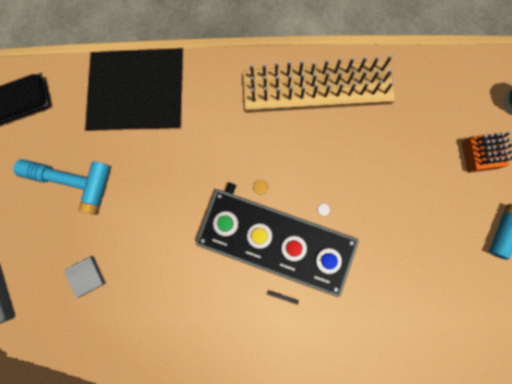

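View pics/side0.png

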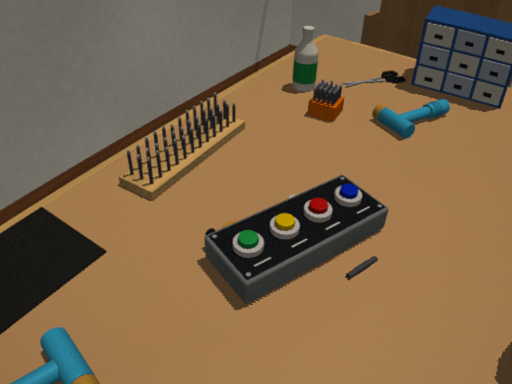

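The top view shows green (225,223), yellow (260,236), red (294,248) and blue (329,261). The side view shows them at (248,239), (285,222), (318,205) and (349,190).

```bash
cat > h.py <<'E'
from plant import *
import cv2, numpy as np
def ray(n,px,z):
    p=camera_params(n);T=p["camera_from_world"]
    u=cv2.undistortPoints(np.array([[px]],float),p["mtx"],p["dist"])[0,0]
    R=T[:3,:3];c=-R.T@T[:3,3];d=R.T@np.array([u[0],-u[1],-1])
    return c+d*(z-c[2])/d[2]
E
python3 - <<'E'
from h import *
seeds={"top":dict(g=(225,223),y=(260,236),r=(294,248),b=(329,261)),"side":dict(g=(248,239),y=(285,222),r=(318,205),b=(349,190))}
for n,S in seeds.items():
    im=cv2.imread(f"pics/{n}0.png");hsv=cv2.cvtColor(im,cv2.COLOR_BGR2HSV).astype(int)
    for k,(u,v) in S.items():
        dh=abs(hsv[...,0]-hsv[v,u,0]);dh=np.minimum(dh,180-dh)
        m=((dh<12)&(hsv[...,1]>130)).astype(np.uint8)
        w=np.zeros_like(m);cv2.circle(w,(u,v),18,1,-1)
        _,L=cv2.connectedComponents(m*w);ys,xs=np.where(L==L[v,u])
        print(n,k,len(xs),xs.mean().round(1),ys.mean().round(1),ray(n,(xs.mean(),ys.mean()),76).round(1))
E
```

```text
top g 156 224.6 223.1 [542.9 112.2  76. ]
top y 189 258.9 235.4 [519.3  46.7  76. ]
top r 183 293.8 247.9 [495.6 -19.   76. ]
top b 182 329.0 260.8 [471.5 -84.3  76. ]
side g 298 247.7 238.3 [540.  113.6  76. ]
side y 294 284.6 220.9 [516.2  48.1  76. ]
side r 252 318.1 204.7 [492.5 -17.5  76. ]
side b 221 348.6 190.1 [468.8 -83.   76. ]
```

{"op": "carry_out", "data": {
  "moves": [
    [[0.015, -0.037, 0, 0, 0, 0, -1], [0.015, -0.037, 0, 0, 0, 0, -1], [0.015, -0.037, 0, 0, 0, 0, -1], [0.015, -0.037, 0, 0, 0, 0, -1], [0.015, -0.037, 0, 0, 0, 0, -1], [0.015, -0.037, 0, 0, 0, 0, -1], [0.015, -0.037, 0, 0, 0, 0, -1], [0.015, -0.037, 0, 0, 0, 0, -1], [0.015, -0.037, 0, 0, 0, 0, -1], [0.015, -0.037, 0, 0, 0, 0, -1]]
  ]
}}

```text
t: 0.93
eef_pos: [315.6, 282.6, 231.1]
tcp_rot: [0.123, 0.992, 0.0, 0.0]
contact_force: [1.2, -0.4, -0.2]
width: -0.2
grip_force: 0.0
```

{"op": "carry_out", "data": {
  "moves": [
    [[0.015, -0.037, 0, 0, 0, 0, -1], [0.015, -0.037, 0, 0, 0, 0, -1], [0.015, -0.037, 0, 0, 0, 0, -1], [0.015, -0.037, 0, 0, 0, 0, -1], [0.015, -0.037, 0, 0, 0, 0, -1], [0.015, -0.037, 0, 0, 0, 0, -1], [0.015, -0.037, 0, 0, 0, 0, -1], [0.015, -0.037, 0, 0, 0, 0, -1], [0.015, -0.037, 0, 0, 0, 0, -1], [0, 0, 0, 0, 0, 0, -1]]
  ]
}}

```text
t: 1.77
eef_pos: [451.6, -53.8, 230.6]
tcp_rot: [0.126, 0.992, -0.001, -0.0]
contact_force: [0.2, 0.7, -0.6]
width: -0.1
grip_force: 0.0
```

{"op": "carry_out", "data": {
  "moves": [
    [[0.02, -0.035, 0, 0, 0, 0, -1], [0, 0, -0.04, 0, 0, 0, -1], [0, 0, -0.04, 0, 0, 0, -1], [0, 0, -0.04, 0, 0, 0, -1], [0, 0, 0, 0, 0, 0, -1], [0, 0, 0, 0, 0, 0, -1], [0, 0, 0, 0, 0, 0, -1], [0, 0, 0, 0, 0, 0, -1]]
  ]
}}

```text
t: 2.43
eef_pos: [471.8, -83.8, 114.3]
tcp_rot: [0.123, 0.992, -0.0, 0.002]
contact_force: [-0.3, 0.4, -0.1]
width: -0.5
grip_force: 0.0
```

Run:
```python
from h import *
a=camera("side")[90:290,180:460,::-1];b=camera("top")[150:350,190:400,::-1]
cv2.imwrite("pics/c1.png",cv2.resize(np.hstack([a,b]),(784,320),interpolation=cv2.INTER_CUBIC))
print([get_state()[k].round(1) for k in("eef_pos","contact_force")])
```

```text
[array([471.5, -83.7, 113.7]), array([ 0.1,  0.4, -0.1])]
```

View pics/c1.png

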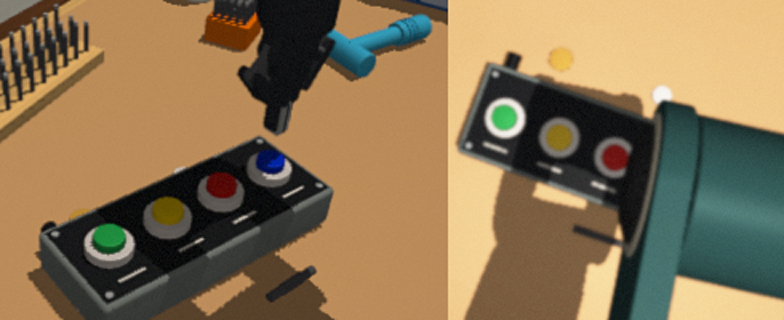

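The crop shows the finger tips just above the blue cap, with the other buttons clear. I'm going down in stages.

{"op": "carry_out", "data": {
  "moves": [
    [[0, 0, -0.02, 0, 0, 0, -1], [0, 0, -0.01, 0, 0, 0, -1], [0, 0, 0, 0, 0, 0, -1], [0, 0, 0, 0, 0, 0, -1], [0, 0, 0, 0, 0, 0, -1]]
  ]
}}

```text
t: 2.95
eef_pos: [470.9, -83.7, 82.2]
tcp_rot: [0.124, 0.992, -0.0, 0.0]
contact_force: [0.0, 0.2, 0.0]
width: 0.1
grip_force: 0.0
```

{"op": "carry_out", "data": {
  "moves": [
    [[0, 0, -0.004, 0, 0, 0, -1], [0, 0, -0.003, 0, 0, 0, -1], [0, 0, -0.003, 0, 0, 0, -1], [0, 0, 0, 0, 0, 0, -1], [0, 0, 0, 0, 0, 0, -1], [0, 0, 0, 0, 0, 0, -1]]
  ]
}}

```text
t: 3.45
eef_pos: [470.9, -83.7, 71.7]
tcp_rot: [0.124, 0.992, -0.0, 0.0]
contact_force: [2.6, -0.9, 3.8]
width: -0.2
grip_force: 2.2
```

{"op": "carry_out", "data": {
  "moves": [
    [[0, 0, -0.001, 0, 0, 0, -1], [0, 0, -0.001, 0, 0, 0, -1], [0, 0, 0, 0, 0, 0, -1], [0, 0, 0, 0, 0, 0, -1], [0, 0, 0, 0, 0, 0, -1]]
  ]
}}

```text
t: 3.87
eef_pos: [471.0, -83.7, 70.8]
tcp_rot: [0.124, 0.992, -0.0, 0.001]
contact_force: [-3.5, 0.4, 19.3]
width: -0.1
grip_force: 9.5
```

{"op": "carry_out", "data": {
  "moves": [
    [[0, 0, 0.01, 0, 0, 0, -1], [0, 0, 0.03, 0, 0, 0, -1], [0, 0, 0.03, 0, 0, 0, -1], [0, 0, 0, 0, 0, 0, -1], [0, 0, 0, 0, 0, 0, -1]]
  ]
}}

```text
t: 4.28
eef_pos: [470.9, -83.7, 140.5]
tcp_rot: [0.124, 0.992, -0.0, 0.001]
contact_force: [-0.6, -0.5, -1.0]
width: -0.0
grip_force: 0.0
```

{"op": "carry_out", "data": {
  "moves": [
    [[0.012, 0.033, 0, 0, 0, 0, -1], [0.012, 0.033, 0, 0, 0, 0, -1], [0.012, 0.033, 0, 0, 0, 0, -1], [0.012, 0.033, 0, 0, 0, 0, -1], [0.012, 0.033, 0, 0, 0, 0, -1], [0.011, 0.032, 0, 0, 0, 0, -1], [0, 0, 0, 0, 0, 0, -1], [0, 0, 0, 0, 0, 0, -1], [0, 0, 0, 0, 0, 0, -1], [0, 0, 0, 0, 0, 0, -1]]
  ]
}}

```text
t: 5.12
eef_pos: [541.1, 112.5, 138.6]
tcp_rot: [0.124, 0.992, -0.0, -0.001]
contact_force: [-0.7, -0.1, 0.3]
width: 0.1
grip_force: 0.0
```

{"op": "carry_out", "data": {
  "moves": [
    [[0, 0, -0.03, 0, 0, 0, -1], [0, 0, -0.02, 0, 0, 0, -1], [0, 0, 0, 0, 0, 0, -1], [0, 0, 0, 0, 0, 0, -1], [0, 0, 0, 0, 0, 0, -1]]
  ]
}}

```text
t: 5.53
eef_pos: [542.0, 112.9, 90.7]
tcp_rot: [0.124, 0.992, 0.0, 0.001]
contact_force: [0.1, -0.0, 0.3]
width: 0.2
grip_force: 0.0
```

Run:
```python
from h import *
a=camera("side")[90:290,180:460,::-1]
cv2.imwrite("pics/c2.png",cv2.resize(a,(784,560),interpolation=cv2.INTER_CUBIC))
print([get_state()[k].round(1) for k in("eef_pos","contact_force")])
```

```text
[array([542.2, 113.1,  91. ]), array([-0.7,  1. , -0.4])]
```

View pics/c2.png

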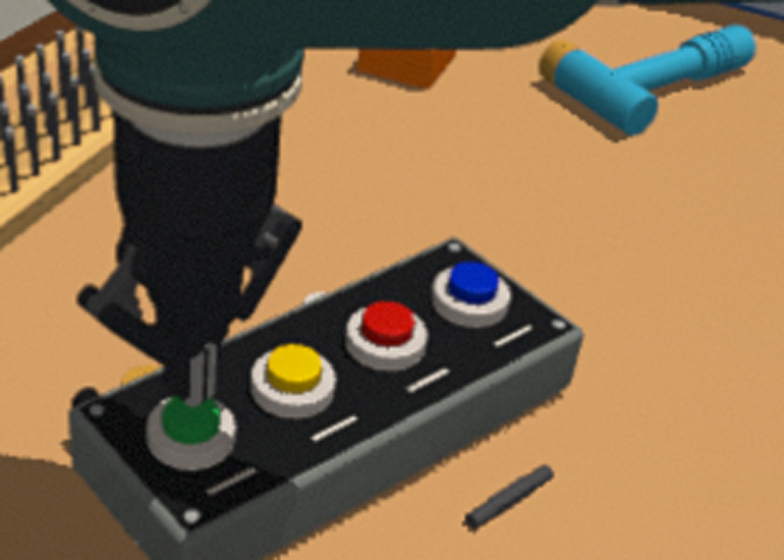

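The blue cap is back up, level with the others, and the finger tips are above the green cap (about 200,400 in the crop). Next I press green.

{"op": "carry_out", "data": {
  "moves": [
    [[0, 0, -0.01, 0, 0, 0, -1], [0, 0, -0.005, 0, 0, 0, -1], [0, 0, -0.003, 0, 0, 0, -1], [0, 0, -0.002, 0, 0, 0, -1], [0, 0, 0, 0, 0, 0, -1], [0, 0, 0, 0, 0, 0, -1], [0, 0, 0, 0, 0, 0, -1], [0, 0, 0, 0, 0, 0, -1]]
  ]
}}

```text
t: 6.25
eef_pos: [541.9, 113.4, 70.8]
tcp_rot: [0.124, 0.992, 0.0, 0.001]
contact_force: [-6.4, -1.3, 17.0]
width: 0.2
grip_force: 8.7
```

Green is on its stop at 17 N, so I lift off.

{"op": "carry_out", "data": {
  "moves": [
    [[0, 0, 0.01, 0, 0, 0, -1], [0, 0, 0.03, 0, 0, 0, -1], [0, 0, 0.04, 0, 0, 0, -1], [0, 0, 0.03, 0, 0, 0, -1], [0, 0, 0, 0, 0, 0, -1], [0, 0, 0, 0, 0, 0, -1], [0, 0, 0, 0, 0, 0, -1], [0, 0, 0, 0, 0, 0, -1]]
  ]
}}

```text
t: 6.92
eef_pos: [541.0, 113.3, 177.8]
tcp_rot: [0.124, 0.992, -0.0, -0.001]
contact_force: [-0.1, -0.5, 0.7]
width: 0.0
grip_force: 0.0
```

```bash
python3 -c "
from plant import *
print(get_state()['eef_pos'],get_state()['contact_force']);print(hand_in())"
```

```text
[541.02375779 113.33288555 177.8238097 ] [-0.07999143 -0.50242617  0.71426218]
the job is handed in; nothing more can be done
None
```

I pressed blue and then green fully down (19 N and 17 N at the stop), lifted the arm clear after each press, never moved onto yellow or red, and handed the job in at about 7 s; no verdict came back, and I checked by camera that blue sprang back but not green.

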